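# Air the drink bottle: park its twist cap between two shuttle tubes

## Task

The steel drink bottle has been rinsed and has to air before the next game: twist its blue bayonet cap off (counter-clockwise, until you feel it come up against its stop, then lift it straight off without forcing it). Park the cap the right way up on the cork mat, exactly halfway between the green-lidded and the orange-lidded shuttle tubes, setting it down rather than dropping it. Leave the tubes and everything else on the shelf where they stand.

Things in the scene. Friction and masses are not known exactly. Their poses are not given: they have to be found in the camera images.
- bottle: steel drink bottle, 72 mm across, fixed upright in a dark wood block 110 x 110 x 30 mm. Origin on its axis at shelf height. The bayonet tabs under the cap sit at a hidden angle unrelated to its yaw: the counter-clockwise stop lies 0.8 to 2.4 rad away (may need a regrasp) and is hard; the cap is free over the last 0.3 rad before it. Turning friction is slight; locked, it has 3 mm of lift play
- cap: loose blue twist cap, 70 g, 56 mm across; origin on its axis at the lower rim, z up. Lid top at 28 mm; on it a grip bar 46 mm long (cap's x), 14 mm wide (y), top at 49 mm, white line along it. Origin is 150 mm above the shelf when on the bottle, 4 mm when on the mat. It clears the neck after rising 25 mm
- mat: round cork mat 340 mm across and 4 mm thick, fixed to the shelf; origin at the centre of its underside. The three tubes stand on it in a triangle whose sides measure 200 mm between axes; which tube stands at which corner changes
- tube_green: loose upright white shuttle tube with a green lid and green foot band, 69 mm across, 120 mm tall, about 110 g, its foot on the mat; origin on its axis at its foot, z up
- tube_orange: the same tube with an orange lid and foot band; origin on its axis at its foot
- tube_black: the same tube with a black lid and foot band, not one of the two that the cap goes between; origin on its axis at its foot
- whistle: loose green plastic whistle, 47 x 20 x 22 mm, lying on the shelf; origin under its round chamber, mouthpiece towards its x. Leave alone
- shuttle: loose white plastic shuttlecock standing on its skirt, 66 mm across, 85 mm tall; origin at the centre of its underside. Leave alone
- padlock: loose brass padlock lying flat, about 75 x 50 x 22 mm; origin under its brass block, shackle towards its x. Leave alone
- tape: loose yellow roll of grip tape, 48 mm across, 27 mm tall, standing on its flat side; origin at the centre of its underside. Leave alone

How it is judged:
By the outcome, as a careful person would: the job done as asked, in the order asked, and still so for the second after the job is handed in, with the robot touching nothing.
It also fails if it takes over 67 s, if anything falls off the work surface, if the arm or the gripper's body presses on something with over 40 N, if the wrist force passes 120 N, or if a joint passes its speed limit or range.

## Robot

A 6-joint arm with a two-finger parallel gripper is mounted at the origin on the work surface. World frame = base frame: x ahead of the robot, y to its left, z up, the work surface at z = 0. Lengths are in m, angles in degrees, forces in N, time in s.
With the tool pointing down it reaches from about 0.4 to 0.825 m from the base axis. Payload 7 kg.
Tool frame: the origin (TCP) lies at the very end of the fingers, on their centre line; the grasp point (between the pads) lies tcp_to_grasp behind it (tcp_to_grasp is the distance from the TCP to the grasp point, in m); x points along the fingers, y is the direction in which the jaws open and shut, and the axes are right-handed (so a half turn about x gives the same grasp; the last joint's range is limited). The gripper opens to 88 mm and grips with 3 to 60 N. Pads are 19 mm wide; open, the fingers measure 130 mm over their backs; the gripper's body (78 mm by 193 mm) begins 47 mm behind the grasp point.
Start: joints at [83.887, 20.546, 0.682, 0, -70.136, -16.507], TCP at [0.26, 0.623, 0.227] pointing down, gripper open.
Joint ranges: [-176.03, 176.03], [-82.01, 121.73], [-58.28, 71.71], [-173.87, 95.51], [-174.79, -0.11], [-173.66, 173.66]. Speed limits (degrees/s): [136.94, 136.94, 172.46, 180, 180, 180].

## Interface

Orientations are given as [roll, pitch, yaw] about the fixed x, y, z axes, in that order (R = Rz(yaw) Ry(pitch) Rx(roll)).
In Python, from plant import * gives the robot as it stands. The module is installed in compiled form; this text tells all that it offers.
- The arm moves only by the shell command python3 -m pendant 'ROWS'. ROWS is JSON, a list of rows, each an object with "claw": the finger opening in mm, from 0 to 87.6; "linear": the shift along the tool's x, y, z in mm, a list of three; "twist": the turn about the tool's x in rad. In form: [{"claw": claw, "linear": [tx, ty, tz], "twist": twist}, ...]. A call has exactly 10 rows; each row shifts and turns the commanded pose from where the row before left it, along the tool's axes as they then stand; what a row does not reach is not made up. A row lasts 1/12 s, in which the tool goes at most 41.7 mm and 7.16 degrees, less where a joint would pass 70% of its speed; a pose out of reach is approached as far as the arm can. A call with a gripper value outside its range is refused whole. The fingers move at their own pace and stop on an object; the grip force is fixed at half the most. Time passes only in rows, so rows that do not move let the fingers close, or fill a call up. It gives the time, the measured TCP pose, the force and the opening at its end, in the units of the state.
- get_obs(): the state, without advancing time (a new reading comes with each control period).
- snapshot(name): name is "scene" or "top"; returns (picture, depth): 384x512x3 uint8, red, green, blue; 384x512 float32, m along the optical axis (not along the pixel's ray), 0 where there is no reading.
- camera_params(name): a dict with "fx", "fy", "cx", "cy" (pixels), "rvec" (rotation vector, rad) and "tvec" (3), from world to camera coordinates, as OpenCV has them. Camera axes: x right, y down, z forward; pixel columns grow to the right and rows downward; lengths in m; the calibration is good to about 2 mm. A picture is of the moment at which its call begins. camera_params takes no time and is no camera call.
- close_job(): hands the job in, once; it reports no verdict.
Trained networks look in the newest picture that a camera, given by its name, has taken for a name from the list of things; names that differ only in an ending like _2 or _b are one class to them, and where a whole thing is asked for, a point or a joint stands for the part that bears it (a point fixed in the world has none). Each returns a list of dicts, best first, with "confidence" (0 to 1); they miss things now and then, are a little off and sometimes report something else, mostly with a low value. They report only what shows in the picture. A call takes as long as a camera call.
- boxes_of(camera, target): "xy" ([column, row] in pixels, amid what is visible of it).
The state is a dict: "clock": time; "joint_pos": joint angles; "qvel": joint speeds; "tau": joint torques, N m; "tool_pos": TCP position; "orientation": TCP orientation; "force": force on the tool from outside, world axes, zero at the start; "moment": the same for the moment, N m; "opening": finger opening in m.
Only numpy, scipy, OpenCV 4.12 (cv2) and the standard library are available. Lean on these libraries where they do the work, as an engineer would, in place of code of your own. Each camera call takes 0.05 s, during which the arm holds its last target. There are 200 camera calls.

## Working session

There is one attempt and no reset: what is moved stays moved. The work goes in short steps, Python scripts to look and compute and a shell command to move; the robot and the scene stay as the last step left them, time stands still between calls to the robot, and variables do not carry over. Pictures are saved under pics/ and viewed, about 8 in all and at most 12, crops included, and the job is handed in when it is done.

```bash
mkdir -p pics; cat > h.py <<'E'
from plant import *
import numpy as np, cv2
def cam(n):
    p=camera_params(n); R=cv2.Rodrigues(np.array(p["rvec"],float))[0]; return p,R,np.array(p["tvec"],float).ravel()
def world(n,d):
    p,R,t=cam(n); v,u=np.mgrid[:384,:512]
    P=np.stack([(u-p["cx"])/p["fx"]*d,(v-p["cy"])/p["fy"]*d,d],-1)
    W=(P-t)@R; W[d==0]=np.nan; return W
def proj(n,X):
    p,R,t=cam(n); c=R@np.array(X)+t; return c[0]/c[2]*p["fx"]+p["cx"],c[1]/c[2]*p["fy"]+p["cy"]
E
python3 - <<'E'
from h import *
ims=[]
for n in("scene","top"):
    im,d=snapshot(n); np.savez(f"{n}0.npz",im=im,d=d); cv2.imwrite(f"pics/{n}0.png",im[...,::-1])
    W=world(n,d)
    for t in "bottle cap mat tube_green tube_orange tube_black whistle shuttle padlock tape".split():
        for b in boxes_of(n,t)[:2]:
            u,v=map(int,np.round(b["xy"])); print(n,t,round(b["confidence"],2),u,v,np.round(W[v,u],3))
o=get_obs(); print({k:np.round(v,3) for k,v in o.items()})
import plant; print(getattr(plant,'tcp_to_grasp',None), [x for x in dir(plant) if x[0]!='_'])
E
```

```text
scene bottle 0.84 300 245 [0.565 0.217 0.068]
scene cap 0.6 307 202 [0.545 0.209 0.185]
scene cap 0.43 226 140 [ 0.462 -0.108  0.099]
scene tube_green 0.93 180 192 [ 0.658 -0.055  0.107]
scene tube_green 0.53 300 246 [0.566 0.218 0.067]
scene tube_orange 0.83 146 145 [ 0.608 -0.241  0.098]
scene tube_black 0.72 224 144 [ 0.466 -0.112  0.086]
scene whistle 0.74 226 269 [0.695 0.122 0.024]
scene shuttle 0.86 365 303 [0.567 0.39  0.036]
scene padlock 0.88 390 258 [0.429 0.364 0.02 ]
scene tape 0.73 195 185 [ 0.566 -0.121  0.008]
scene tape 0.64 277 308 [0.681 0.257 0.002]
top bottle 0.65 211 204 [0.51  0.174 0.111]
top cap 0.72 146 197 [0.541 0.371 0.056]
top cap 0.69 205 192 [0.534 0.184 0.18 ]
top mat 0.97 327 194 [ 0.552 -0.176  0.004]
top tube_green 0.68 213 205 [0.512 0.171 0.078]
top tube_green 0.65 297 163 [ 0.624 -0.073  0.128]
top tube_orange 0.73 362 180 [ 0.573 -0.259  0.121]
top tube_orange 0.29 147 197 [0.541 0.37  0.05 ]
top tube_black 0.72 317 226 [ 0.443 -0.126  0.124]
top whistle 0.49 231 148 [0.698 0.12  0.015]
top whistle 0.45 297 164 [ 0.622 -0.074  0.122]
top shuttle 0.72 145 198 [0.537 0.373 0.061]
top tape 0.62 188 154 [ 0.685  0.256 -0.002]
{'clock': np.float64(1.1), 'joint_pos': array([ 8.3888e+01,  2.0546e+01,  6.8500e-01, -1.0000e-03, -7.0136e+01,
       -1.6509e+01]), 'qvel': array([ 0.017,  0.065, -0.013,  0.054,  0.06 ,  0.013]), 'tau': array([-0.0000e+00, -5.8241e+01,  2.9330e+01,  7.0030e+00,  1.2000e-02,
       -0.0000e+00]), 'tool_pos': array([0.26 , 0.623, 0.227]), 'orientation': array([-63.36 ,  89.997,  94.019]), 'force': array([0.4  , 0.459, 0.343]), 'moment': array([-0.006,  0.052, -0.051]), 'opening': np.float64(0.088)}
0.0188 ['PlanningError', 'boxes_of', 'camera_params', 'close_job', 'get_obs', 'snapshot', 'tcp_to_grasp']
```

```bash
python3 - <<'E'
import cv2,numpy as np
a=cv2.imread('pics/scene0.png');b=cv2.imread('pics/top0.png')
cv2.imwrite('pics/s1.png',cv2.resize(a,(800,600)))
cv2.imwrite('pics/t1.png',cv2.resize(b[110:290,110:410],None,fx=2.66,fy=2.66,interpolation=3))
E
```

```text
(no output)
```

View pics/s1.png

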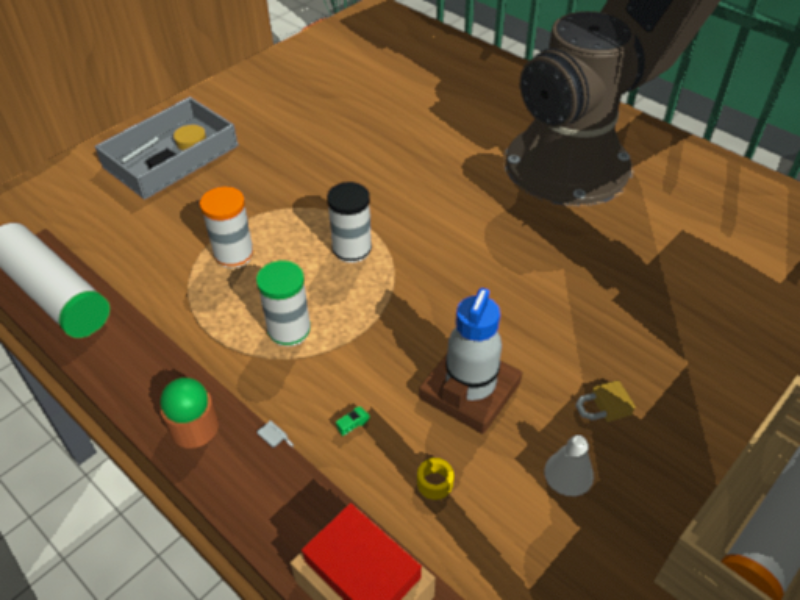

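View pics/t1.png

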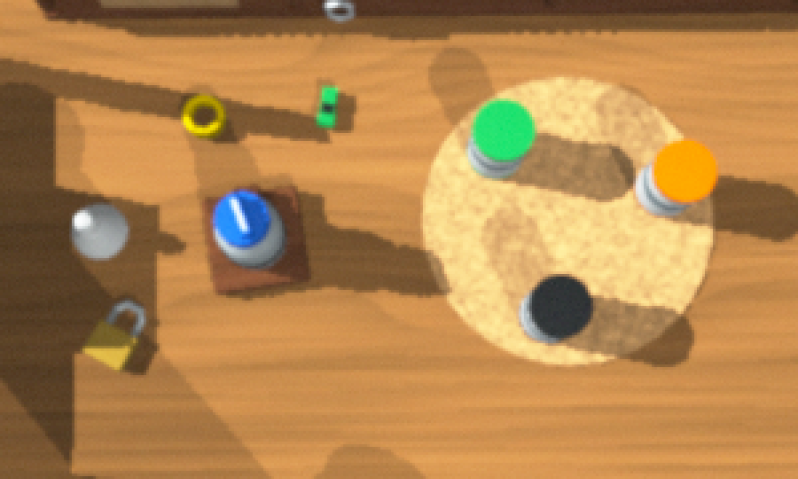

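Both views show the blue cap with its white bar (scene picture 478,310; top crop 242,222), the green (502,130), orange (685,170) and black (560,305) lids on the mat. Next I fit the geometry.

```bash
python3 - <<'E'
from h import *
from scipy.optimize import least_squares
C={}
def circ(P):
    f=lambda q:np.hypot(P[:,0]-q[0],P[:,1]-q[1])-q[2]
    return least_squares(f,[*P.mean(0),.03],loss='soft_l1',f_scale=.002).x
for n in("scene","top"):
    z=np.load(n+"0.npz"); im,d=z["im"],z["d"]; W=world(n,d); hsv=cv2.cvtColor(im,cv2.COLOR_RGB2HSV)
    H,S,V=[hsv[...,i].astype(int) for i in range(3)]
    p,R,t=cam(n); cen=-R.T@t
    vv,uu=np.mgrid[:384,:512]; ray=np.stack([(uu-p["cx"])/p["fx"],(vv-p["cy"])/p["fy"],np.ones_like(uu,float)],-1)@R
    def plane(m,zz,off=None):
        c=cv2.findContours(m.astype(np.uint8),0,1)[0]; c=max(c,key=cv2.contourArea); 
        mm=np.zeros(m.shape,np.uint8); cv2.drawContours(mm,[c],-1,1,-1); return mm>0,c
    near=lambda x,y,r:np.hypot(W[...,0]-x,W[...,1]-y)<r
    for name,hm,(x,y) in(("green",(H>45)&(H<80)&(S>120),(.62,-.073)),("orange",(H>5)&(H<18)&(S>200)&(V>150),(.59,-.25)),("black",(V<50),(.455,-.12)),("blue",(H>100)&(H<130)&(S>130),(.54,.195))):
        m=hm&near(x,y,.06)&(W[...,2]>(.1 if name!="blue" else .14))
        mm,c=plane(m,0); P=W[mm]; P=P[~np.isnan(P[:,0])]
        zt=np.percentile(P[:,2],[5,50,90,98]); 
        top=P[np.abs(P[:,2]-(np.median(P[:,2])))<.006]
        print(n,name,m.sum(),np.round(zt,3),"mean top",np.round(top.mean(0),4), "x/y mid", np.round((top[:,:2].min(0)+top[:,:2].max(0))/2,4),np.round(np.ptp(top[:,:2],axis=0),3))
    m=(S<90)&(V>150)&near(.535,.19,.045)&(W[...,2]>.165)
    v,u=np.nonzero(m); P=W[m]
    k=(.199-cen[2])/ray[m][:,2]; Q=cen+ray[m]*k[:,None]
    w,E=np.linalg.eigh(np.cov(Q[:,:2].T)); a=E[:,1]
    s=(Q[:,:2]-Q[:,:2].mean(0))@a
    print(n,"bar",len(P),np.round(P.mean(0),4),"z",np.round(np.percentile(P[:,2],[5,50,95]),3),"plane",np.round(Q.mean(0),4),"yaw",np.degrees(np.arctan2(a[1],a[0])),np.ptp(s), "px",u.mean(),v.mean())
    mat=near(.552,-.17,.2)&(np.abs(W[...,2]-.004)<.01)&(S>40)
    for q in [(.52,-.08),(.53,-.2)]: pass
    b=near(.535,.185,.09)&(W[...,2]>.02)&(W[...,2]<.04)
    print("block z",np.median(W[b][:,2]),W[b][:,:2].min(0),W[b][:,:2].max(0)," mid-mat z",np.nanmedian(W[near(.595,-.16,.02)][:,2]))
    # bar points: highest
    hb=near(.54,.19,.05)&(W[...,2]>.188); P=W[hb]; print("high",len(P),P.mean(0) if len(P) else 0)
E
```

```text
scene green 597 [0.117 0.123 0.126 0.127] mean top [ 0.641  -0.0765  0.1234] x/y mid [ 0.6397 -0.0788] [0.066 0.069]
scene orange 459 [0.117 0.123 0.125 0.127] mean top [ 0.5929 -0.2704  0.1232] x/y mid [ 0.591 -0.273] [0.067 0.07 ]
scene black 420 [0.117 0.124 0.126 0.127] mean top [ 0.4502 -0.1313  0.1234] x/y mid [ 0.4487 -0.1327] [0.065 0.066]
scene blue 625 [0.155 0.177 0.197 0.2  ] mean top [0.5399 0.203  0.1776] x/y mid [0.5359 0.1987] [0.055 0.054]
scene bar 31 [0.5349 0.1981 0.199 ] z [0.197 0.199 0.202] plane [0.5349 0.1981 0.199 ] yaw -158.4791228483325 0.03217947906415943 px 306.38709677419354 191.67741935483872
block z 0.029693305514734383 [0.47436685 0.14294701] [0.59777296 0.26064311]  mid-mat z nan
high 151 [0.53806427 0.20008489 0.19725026]
top green 412 [0.119 0.124 0.128 0.13 ] mean top [ 0.6376 -0.0798  0.1239] x/y mid [ 0.6376 -0.0799] [0.064 0.064]
top orange 19 [0.12  0.122 0.126 0.128] mean top [ 0.5586 -0.2743  0.1222] x/y mid [ 0.5586 -0.2752] [0.001 0.017]
top black 4 [0.127 0.127 0.127 0.127] mean top [ 0.4477 -0.1649  0.1265] x/y mid [ 0.4477 -0.1649] [0. 0.]
top blue 297 [0.171 0.179 0.2   0.203] mean top [0.5343 0.1961 0.1782] x/y mid [0.5347 0.1965] [0.055 0.052]
top bar 30 [0.5352 0.1969 0.1999] z [0.197 0.2   0.204] plane [0.5353 0.197  0.199 ] yaw -159.28327906683703 0.03192263282763313 px 199.46666666666667 190.33333333333334
block z 0.029534338398613455 [0.47408464 0.13799932] [0.59586328 0.25740219]  mid-mat z 0.0038758950472777614
high 90 [0.53406906 0.19675163 0.19860522]
  return np.nanmean(a, axis, out=out, keepdims=keepdims)
```

```bash
cat >> h.py <<'E'
from scipy.spatial.transform import Rotation as Ro
def go(x,y,z,yaws):
    o=get_obs(); M=Ro.from_euler('xyz',o["orientation"],degrees=True).as_matrix()
    yy=np.degrees(np.arctan2(M[1,1],M[0,1])); d=M.T@(np.array([x,y,z])-o["tool_pos"])*1000
    print("t",o["clock"],"tcp",np.round(o["tool_pos"],4),"toolx",np.round(M[:,0],3),"ytaw",round(yy,2),"j",np.round(o["joint_pos"],1),"F",np.round(o["force"],1),"M",np.round(o["moment"],2),"open",round(o["opening"],4))
    print("linear now",np.round(d,1))
    for w in yaws: print("to yaw",w,"twist(rad)",round(np.radians(-((w-yy+180)%360-180)),3))
E
python3 - <<'E'
from h import *
go(.535,.1975,.235,[111,-69])
z=np.load("top0.npz"); im,d=z["im"],z["d"]; W=world("top",d); hsv=cv2.cvtColor(im,cv2.COLOR_RGB2HSV).astype(int)
for nm,x,y in(("g",.638,-.08),("o",.59,-.273),("b",.448,-.133)):
    m=(np.hypot(W[...,0]-x,W[...,1]-y)<.045)&(W[...,2]>.112); P=W[m]
    print(nm,len(P),P.mean(0),(P.min(0)+P.max(0))/2)
E
```

```text
t 1.1 tcp [0.2596 0.6231 0.2266] toolx [-0.  0. -1.] ytaw -112.62 j [ 83.9  20.5   0.7  -0.  -70.1 -16.5] F [0.4 0.5 0.3] M [-0.01  0.05 -0.05] open 0.0878
linear now [  -8.4  286.9 -417.9]
to yaw 111 twist(rad) 2.38
to yaw -69 twist(rad) -0.761
g 445 [ 0.63774234 -0.07949035  0.12382155] [ 0.63831255 -0.0787726   0.12263649]
o 452 [ 0.5901007  -0.27279939  0.12378747] [ 0.59073316 -0.27369421  0.12204973]
b 470 [ 0.44631025 -0.13542733  0.1236926 ] [ 0.44627941 -0.13520323  0.12267681]
```

```bash
R='{"claw":87.6,"linear":[-0.4,14.4,-20.9],"twist":0}'
python3 -m pendant '[{"claw":87.6,"linear":[-0.4,14.4,-20.9],"twist":0},{"claw":87.6,"linear":[-0.4,14.4,-20.9],"twist":0},{"claw":87.6,"linear":[-0.4,14.4,-20.9],"twist":0},{"claw":87.6,"linear":[-0.4,14.4,-20.9],"twist":0},{"claw":87.6,"linear":[-0.4,14.4,-20.9],"twist":0},{"claw":87.6,"linear":[-0.4,14.4,-20.9],"twist":0},{"claw":87.6,"linear":[-0.4,14.4,-20.9],"twist":0},{"claw":87.6,"linear":[-0.4,14.4,-20.9],"twist":0},{"claw":87.6,"linear":[-0.4,14.4,-20.9],"twist":0},{"claw":87.6,"linear":[-0.4,14.4,-20.9],"twist":0}]'
python3 -m pendant '[{"claw":87.6,"linear":[-0.4,14.4,-20.9],"twist":0},{"claw":87.6,"linear":[-0.4,14.4,-20.9],"twist":0},{"claw":87.6,"linear":[-0.4,14.4,-20.9],"twist":0},{"claw":87.6,"linear":[-0.4,14.4,-20.9],"twist":0},{"claw":87.6,"linear":[-0.4,14.4,-20.9],"twist":0},{"claw":87.6,"linear":[-0.4,14.4,-20.9],"twist":0},{"claw":87.6,"linear":[-0.4,14.4,-20.9],"twist":0},{"claw":87.6,"linear":[-0.4,14.4,-20.9],"twist":0},{"claw":87.6,"linear":[-0.4,14.4,-20.9],"twist":0},{"claw":87.6,"linear":[-0.4,14.4,-20.9],"twist":0}]'
python3 -c "
from h import *
go(.535,.1975,.235,[111,-69])"
```

```text
clock: 1.93
tool_pos: [0.3977, 0.4087, 0.2308]
orientation: [-98.9, 90.0, 58.5]
force: [0.8, -0.1, -0.1]
opening: 0.0874
clock: 2.77
tool_pos: [0.5353, 0.1953, 0.2348]
orientation: [-119.3, 90.0, 38.1]
force: [0.4, 0.6, 0.1]
opening: 0.0876
t 2.7667 tcp [0.5353 0.1953 0.2348] toolx [ 0.  0. -1.] ytaw -112.61 j [ 39.7  10.4 -12.2   0.  -67.4  27.7] F [0.4 0.6 0.1] M [ 0.05 -0.06 -0.05] open 0.0876
linear now [-0.2 -1.9  1.1]
to yaw 111 twist(rad) 2.38
to yaw -69 twist(rad) -0.761
```

```bash
python3 -m pendant '[{"claw":87.6,"linear":[0,-1.9,1.1],"twist":0.119},{"claw":87.6,"linear":[0,0,0],"twist":0.119},{"claw":87.6,"linear":[0,0,0],"twist":0.119},{"claw":87.6,"linear":[0,0,0],"twist":0.119},{"claw":87.6,"linear":[0,0,0],"twist":0.119},{"claw":87.6,"linear":[0,0,0],"twist":0.119},{"claw":87.6,"linear":[0,0,0],"twist":0.119},{"claw":87.6,"linear":[0,0,0],"twist":0.119},{"claw":87.6,"linear":[0,0,0],"twist":0.119},{"claw":87.6,"linear":[0,0,0],"twist":0.119}]'
python3 -m pendant '[{"claw":87.6,"linear":[0,0,0],"twist":0.119},{"claw":87.6,"linear":[0,0,0],"twist":0.119},{"claw":87.6,"linear":[0,0,0],"twist":0.119},{"claw":87.6,"linear":[0,0,0],"twist":0.119},{"claw":87.6,"linear":[0,0,0],"twist":0.119},{"claw":87.6,"linear":[0,0,0],"twist":0.119},{"claw":87.6,"linear":[0,0,0],"twist":0.119},{"claw":87.6,"linear":[0,0,0],"twist":0.119},{"claw":87.6,"linear":[0,0,0],"twist":0.119},{"claw":87.6,"linear":[0,0,0],"twist":0.119}]'
python3 -c "
from h import *
go(.535,.1975,.181,[111,-69])
im,d=snapshot('scene'); x,y=map(int,proj('scene',(.535,.1975,.19)))
cv2.imwrite('pics/a.png',cv2.resize(im[y-70:y+50,x-80:x+80,::-1],None,fx=4,fy=4))"
```

```text
clock: 3.6
tool_pos: [0.5344, 0.1986, 0.2347]
orientation: [-50.5, 90.0, 38.4]
force: [-0.0, -0.0, 0.6]
opening: 0.0878
clock: 4.43
tool_pos: [0.5344, 0.1986, 0.2347]
orientation: [26.4, 90.0, 47.1]
force: [0.1, -0.4, -0.3]
opening: 0.0873
t 4.4333 tcp [0.5344 0.1986 0.2347] toolx [ 0.  0. -1.] ytaw 110.68 j [  40.    10.4  -12.1   -0.   -67.4 -109.4] F [ 0.1 -0.4 -0.3] M [ 0.06 -0.12  0.  ] open 0.0873
linear now [53.7 -1.2  0.2]
to yaw 111 twist(rad) -0.006
to yaw -69 twist(rad) 3.136
```

View pics/a.png

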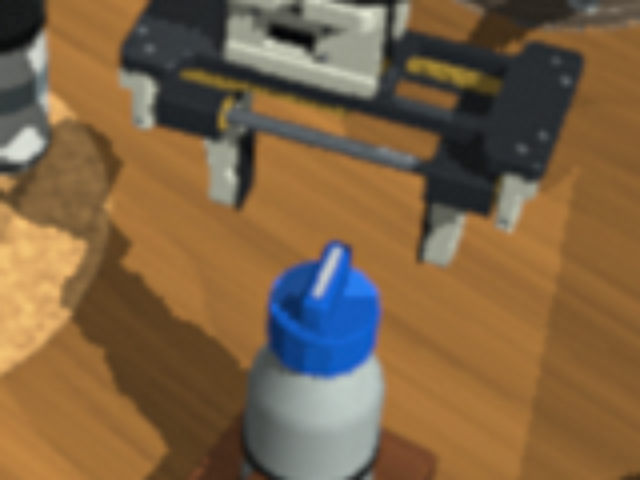

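The open fingers straddle the bar, at crop (225,190) and (440,250) with the bar at (330,270). Descending and closing.

```bash
python3 -m pendant '[{"claw":60,"linear":[8,-0.6,0],"twist":0},{"claw":60,"linear":[8,0,0],"twist":0},{"claw":50,"linear":[8,0,0],"twist":0},{"claw":50,"linear":[8,0,0],"twist":0},{"claw":50,"linear":[7,0,0],"twist":0},{"claw":50,"linear":[5,0,0],"twist":0},{"claw":50,"linear":[4,0,0],"twist":0},{"claw":50,"linear":[3,0,0],"twist":0},{"claw":40,"linear":[1,0,0],"twist":0},{"claw":30,"linear":[0,0,0],"twist":0}]'
python3 -m pendant '[{"claw":20,"linear":[0,0,0],"twist":0},{"claw":16,"linear":[0,0,0],"twist":0},{"claw":14,"linear":[0,0,0],"twist":0},{"claw":12,"linear":[0,0,0],"twist":0},{"claw":10,"linear":[0,0,0],"twist":0},{"claw":5,"linear":[0,0,0],"twist":0},{"claw":5,"linear":[0,0,0],"twist":0},{"claw":5,"linear":[0,0,0],"twist":0},{"claw":5,"linear":[0,0,0],"twist":0},{"claw":5,"linear":[0,0,0],"twist":0}]'
python3 -c "
from h import *
go(.535,.1975,.181,[111])"
```

```text
clock: 5.32
tool_pos: [0.5346, 0.1981, 0.1824]
orientation: [-148.9, 90.0, -127.8]
force: [0.0, 0.3, 0.2]
opening: 0.0418
clock: 6.15
tool_pos: [0.5347, 0.1981, 0.1828]
orientation: [11.1, 90.0, 32.2]
force: [0.0, 0.5, 2.4]
opening: 0.0135
t 6.15 tcp [0.5347 0.1981 0.1828] toolx [ 0.  0. -1.] ytaw 111.02 j [  40.    12.6  -16.4    0.   -60.9 -109. ] F [0.  0.5 2.4] M [0.13 0.11 0.01] open 0.0135
linear now [ 1.8 -0.7  0. ]
to yaw 111 twist(rad) 0.0
```

```bash
python3 -m pendant '[{"claw":5,"linear":[0,0,0],"twist":-0.06},{"claw":5,"linear":[0,0,0],"twist":-0.07},{"claw":5,"linear":[0,0,0],"twist":-0.07},{"claw":5,"linear":[0,0,0],"twist":-0.07},{"claw":5,"linear":[0,0,0],"twist":-0.07},{"claw":5,"linear":[0,0,0],"twist":-0.07},{"claw":5,"linear":[0,0,0],"twist":-0.07},{"claw":5,"linear":[0,0,0],"twist":-0.07},{"claw":5,"linear":[0,0,0],"twist":-0.07},{"claw":5,"linear":[0,0,0],"twist":-0.07}]'
python3 -c "
from h import *
go(.535,.1975,.181,[111])"
```

```text
clock: 6.98
tool_pos: [0.5349, 0.1981, 0.1828]
orientation: [-53.1, 90.0, 7.6]
force: [0.2, 0.1, 2.3]
opening: 0.0137
t 6.9833 tcp [0.5349 0.1981 0.1828] toolx [ 0.001  0.    -1.   ] ytaw 150.75 j [ 40.   12.6 -16.4   0.  -60.9 -69.2] F [0.2 0.1 2.3] M [ 0.11 -0.09 -0.03] open 0.0137
linear now [ 1.8 -0.4 -0.4]
to yaw 111 twist(rad) 0.694
```

```bash
cat > chk.py <<'E'
from h import *
import sys
o=get_obs(); M=Ro.from_euler('xyz',o["orientation"],degrees=True).as_matrix()
print("yaw",np.degrees(np.arctan2(M[1,1],M[0,1])).round(2),"F",np.round(o["force"],1),"M",np.round(o["moment"],2))
sys.exit(abs(o["moment"][2])>.18)
E
python3 -m pendant '[{"claw":5,"linear":[0,0,0],"twist":-0.012},{"claw":5,"linear":[0,0,0],"twist":-0.012},{"claw":5,"linear":[0,0,0],"twist":-0.012},{"claw":5,"linear":[0,0,0],"twist":-0.012},{"claw":5,"linear":[0,0,0],"twist":-0.012},{"claw":5,"linear":[0,0,0],"twist":-0.012},{"claw":5,"linear":[0,0,0],"twist":-0.012},{"claw":5,"linear":[0,0,0],"twist":-0.012},{"claw":5,"linear":[0,0,0],"twist":-0.012},{"claw":5,"linear":[0,0,0],"twist":-0.012}]' >/dev/null && python3 chk.py &&
python3 -m pendant '[{"claw":5,"linear":[0,0,0],"twist":-0.012},{"claw":5,"linear":[0,0,0],"twist":-0.012},{"claw":5,"linear":[0,0,0],"twist":-0.012},{"claw":5,"linear":[0,0,0],"twist":-0.012},{"claw":5,"linear":[0,0,0],"twist":-0.012},{"claw":5,"linear":[0,0,0],"twist":-0.012},{"claw":5,"linear":[0,0,0],"twist":-0.012},{"claw":5,"linear":[0,0,0],"twist":-0.012},{"claw":5,"linear":[0,0,0],"twist":-0.012},{"claw":5,"linear":[0,0,0],"twist":-0.012}]' >/dev/null && python3 chk.py &&
python3 -m pendant '[{"claw":5,"linear":[0,0,0],"twist":-0.012},{"claw":5,"linear":[0,0,0],"twist":-0.012},{"claw":5,"linear":[0,0,0],"twist":-0.012},{"claw":5,"linear":[0,0,0],"twist":-0.012},{"claw":5,"linear":[0,0,0],"twist":-0.012},{"claw":5,"linear":[0,0,0],"twist":-0.012},{"claw":5,"linear":[0,0,0],"twist":-0.012},{"claw":5,"linear":[0,0,0],"twist":-0.012},{"claw":5,"linear":[0,0,0],"twist":-0.012},{"claw":5,"linear":[0,0,0],"twist":-0.012}]' >/dev/null && python3 chk.py &&
python3 -m pendant '[{"claw":5,"linear":[0,0,0],"twist":-0.012},{"claw":5,"linear":[0,0,0],"twist":-0.012},{"claw":5,"linear":[0,0,0],"twist":-0.012},{"claw":5,"linear":[0,0,0],"twist":-0.012},{"claw":5,"linear":[0,0,0],"twist":-0.012},{"claw":5,"linear":[0,0,0],"twist":-0.012},{"claw":5,"linear":[0,0,0],"twist":-0.012},{"claw":5,"linear":[0,0,0],"twist":-0.012},{"claw":5,"linear":[0,0,0],"twist":-0.012},{"claw":5,"linear":[0,0,0],"twist":-0.012}]' >/dev/null && python3 chk.py; true
```

```text
yaw 157.49 F [-0.3 -0.1  4.4] M [ 0.06 -0.16 -0.05]False
```

```bash
sed -i 's/sys.exit(\(.*\))$/sys.exit(int(\1))/' chk.py
python3 -m pendant '[{"claw":5,"linear":[0,0,0],"twist":-0.012},{"claw":5,"linear":[0,0,0],"twist":-0.012},{"claw":5,"linear":[0,0,0],"twist":-0.012},{"claw":5,"linear":[0,0,0],"twist":-0.012},{"claw":5,"linear":[0,0,0],"twist":-0.012},{"claw":5,"linear":[0,0,0],"twist":-0.012},{"claw":5,"linear":[0,0,0],"twist":-0.012},{"claw":5,"linear":[0,0,0],"twist":-0.012},{"claw":5,"linear":[0,0,0],"twist":-0.012},{"claw":5,"linear":[0,0,0],"twist":-0.012}]' >/dev/null && python3 chk.py &&
python3 -m pendant '[{"claw":5,"linear":[0,0,0],"twist":-0.012},{"claw":5,"linear":[0,0,0],"twist":-0.012},{"claw":5,"linear":[0,0,0],"twist":-0.012},{"claw":5,"linear":[0,0,0],"twist":-0.012},{"claw":5,"linear":[0,0,0],"twist":-0.012},{"claw":5,"linear":[0,0,0],"twist":-0.012},{"claw":5,"linear":[0,0,0],"twist":-0.012},{"claw":5,"linear":[0,0,0],"twist":-0.012},{"claw":5,"linear":[0,0,0],"twist":-0.012},{"claw":5,"linear":[0,0,0],"twist":-0.012}]' >/dev/null && python3 chk.py &&
python3 -m pendant '[{"claw":5,"linear":[0,0,0],"twist":-0.012},{"claw":5,"linear":[0,0,0],"twist":-0.012},{"claw":5,"linear":[0,0,0],"twist":-0.012},{"claw":5,"linear":[0,0,0],"twist":-0.012},{"claw":5,"linear":[0,0,0],"twist":-0.012},{"claw":5,"linear":[0,0,0],"twist":-0.012},{"claw":5,"linear":[0,0,0],"twist":-0.012},{"claw":5,"linear":[0,0,0],"twist":-0.012},{"claw":5,"linear":[0,0,0],"twist":-0.012},{"claw":5,"linear":[0,0,0],"twist":-0.012}]' >/dev/null && python3 chk.py &&
python3 -m pendant '[{"claw":5,"linear":[0,0,0],"twist":-0.012},{"claw":5,"linear":[0,0,0],"twist":-0.012},{"claw":5,"linear":[0,0,0],"twist":-0.012},{"claw":5,"linear":[0,0,0],"twist":-0.012},{"claw":5,"linear":[0,0,0],"twist":-0.012},{"claw":5,"linear":[0,0,0],"twist":-0.012},{"claw":5,"linear":[0,0,0],"twist":-0.012},{"claw":5,"linear":[0,0,0],"twist":-0.012},{"claw":5,"linear":[0,0,0],"twist":-0.012},{"claw":5,"linear":[0,0,0],"twist":-0.012}]' >/dev/null && python3 chk.py; true
```

```text
yaw 164.37 F [-0.7 -0.3  5. ] M [ 0.1  -0.15 -0.07]
yaw 171.25 F [0.2 0.4 4.6] M [ 0.05 -0.1  -0.04]
yaw 178.12 F [0.5 0.6 4.8] M [ 0.05 -0.09 -0.04]
yaw -175.0 F [ 0.6 -0.   4.6] M [ 0.08 -0.01 -0.05]
```

```bash
python3 -m pendant '[{"claw":5,"linear":[0,0,0],"twist":-0.012},{"claw":5,"linear":[0,0,0],"twist":-0.012},{"claw":5,"linear":[0,0,0],"twist":-0.012},{"claw":5,"linear":[0,0,0],"twist":-0.012},{"claw":5,"linear":[0,0,0],"twist":-0.012},{"claw":5,"linear":[0,0,0],"twist":-0.012},{"claw":5,"linear":[0,0,0],"twist":-0.012},{"claw":5,"linear":[0,0,0],"twist":-0.012},{"claw":5,"linear":[0,0,0],"twist":-0.012},{"claw":5,"linear":[0,0,0],"twist":-0.012}]' >/dev/null && python3 chk.py &&
python3 -m pendant '[{"claw":5,"linear":[0,0,0],"twist":-0.012},{"claw":5,"linear":[0,0,0],"twist":-0.012},{"claw":5,"linear":[0,0,0],"twist":-0.012},{"claw":5,"linear":[0,0,0],"twist":-0.012},{"claw":5,"linear":[0,0,0],"twist":-0.012},{"claw":5,"linear":[0,0,0],"twist":-0.012},{"claw":5,"linear":[0,0,0],"twist":-0.012},{"claw":5,"linear":[0,0,0],"twist":-0.012},{"claw":5,"linear":[0,0,0],"twist":-0.012},{"claw":5,"linear":[0,0,0],"twist":-0.012}]' >/dev/null && python3 chk.py &&
python3 -m pendant '[{"claw":5,"linear":[0,0,0],"twist":-0.012},{"claw":5,"linear":[0,0,0],"twist":-0.012},{"claw":5,"linear":[0,0,0],"twist":-0.012},{"claw":5,"linear":[0,0,0],"twist":-0.012},{"claw":5,"linear":[0,0,0],"twist":-0.012},{"claw":5,"linear":[0,0,0],"twist":-0.012},{"claw":5,"linear":[0,0,0],"twist":-0.012},{"claw":5,"linear":[0,0,0],"twist":-0.012},{"claw":5,"linear":[0,0,0],"twist":-0.012},{"claw":5,"linear":[0,0,0],"twist":-0.012}]' >/dev/null && python3 chk.py &&
python3 -m pendant '[{"claw":5,"linear":[0,0,0],"twist":-0.012},{"claw":5,"linear":[0,0,0],"twist":-0.012},{"claw":5,"linear":[0,0,0],"twist":-0.012},{"claw":5,"linear":[0,0,0],"twist":-0.012},{"claw":5,"linear":[0,0,0],"twist":-0.012},{"claw":5,"linear":[0,0,0],"twist":-0.012},{"claw":5,"linear":[0,0,0],"twist":-0.012},{"claw":5,"linear":[0,0,0],"twist":-0.012},{"claw":5,"linear":[0,0,0],"twist":-0.012},{"claw":5,"linear":[0,0,0],"twist":-0.012}]' >/dev/null && python3 chk.py &&
python3 -m pendant '[{"claw":5,"linear":[0,0,0],"twist":-0.012},{"claw":5,"linear":[0,0,0],"twist":-0.012},{"claw":5,"linear":[0,0,0],"twist":-0.012},{"claw":5,"linear":[0,0,0],"twist":-0.012},{"claw":5,"linear":[0,0,0],"twist":-0.012},{"claw":5,"linear":[0,0,0],"twist":-0.012},{"claw":5,"linear":[0,0,0],"twist":-0.012},{"claw":5,"linear":[0,0,0],"twist":-0.012},{"claw":5,"linear":[0,0,0],"twist":-0.012},{"claw":5,"linear":[0,0,0],"twist":-0.012}]' >/dev/null && python3 chk.py; true
```

```text
yaw -168.13 F [ 0.2 -0.2  5.3] M [ 0.1  -0.05 -0.04]
yaw -161.32 F [0.8 0.9 6. ] M [ 0.17 -0.26 -0.7 ]
```

Stop felt: the moment jumped to -0.7 N m after 1.53 rad. I'll ease off slightly and lift gently.

```bash
python3 -m pendant '[{"claw":5,"linear":[0,0,0],"twist":0.02},{"claw":5,"linear":[0,0,0],"twist":0.02},{"claw":5,"linear":[0,0,0],"twist":0.02},{"claw":5,"linear":[0,0,0],"twist":0},{"claw":5,"linear":[-1,0,0],"twist":0},{"claw":5,"linear":[-1,0,0],"twist":0},{"claw":5,"linear":[-1,0,0],"twist":0},{"claw":5,"linear":[-1,0,0],"twist":0},{"claw":5,"linear":[-1,0,0],"twist":0},{"claw":5,"linear":[0,0,0],"twist":0}]' && python3 chk.py
```

```text
clock: 13.65
tool_pos: [0.5344, 0.1984, 0.1862]
orientation: [64.1, 89.9, 169.3]
force: [4.2, 2.4, -7.1]
opening: 0.0132
yaw -164.77 F [ 4.2  2.4 -7.1] M [ 0.92 -1.74 -0.25]
```

```bash
python3 -c "
from h import *
go(.535,.1975,.186,[])
im,d=snapshot('scene'); x,y=map(int,proj('scene',(.535,.1975,.18)))
cv2.imwrite('pics/b.png',cv2.resize(im[y-50:y+40,x-60:x+60,::-1],None,fx=6,fy=6))"
```

```text
t 13.65 tcp [0.5344 0.1984 0.1862] toolx [-0.001  0.    -1.   ] ytaw -164.77 j [ 40.   12.5 -16.1  -0.1 -61.5 -24.7] F [ 4.2  2.4 -7.1] M [ 0.92 -1.74 -0.25] open 0.0132
linear now [ 0.2 -0.4 -1. ]
```

View pics/b.png

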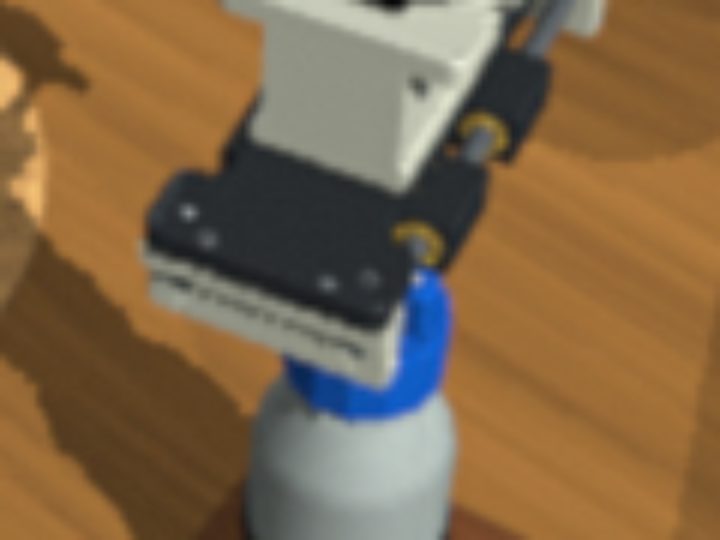

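The cap is still in the grip on the bottle (crop 370,380) and resists the lift, so I'm going back down to feel for the stop again.

```bash
python3 -m pendant '[{"claw":5,"linear":[1,0,0],"twist":0},{"claw":5,"linear":[1,0,0],"twist":0},{"claw":5,"linear":[1,0,0],"twist":0},{"claw":5,"linear":[0.5,0,0],"twist":0},{"claw":5,"linear":[0,0,0],"twist":0},{"claw":5,"linear":[0,0,0],"twist":0},{"claw":5,"linear":[0,0,0],"twist":0},{"claw":5,"linear":[0,0,0],"twist":0},{"claw":5,"linear":[0,0,0],"twist":0},{"claw":5,"linear":[0,0,0],"twist":0}]' && python3 chk.py
python3 -m pendant '[{"claw":5,"linear":[0,0,0],"twist":-0.01},{"claw":5,"linear":[0,0,0],"twist":-0.01},{"claw":5,"linear":[0,0,0],"twist":-0.01},{"claw":5,"linear":[0,0,0],"twist":-0.01},{"claw":5,"linear":[0,0,0],"twist":0},{"claw":5,"linear":[0,0,0],"twist":0},{"claw":5,"linear":[0,0,0],"twist":0},{"claw":5,"linear":[0,0,0],"twist":0},{"claw":5,"linear":[0,0,0],"twist":0},{"claw":5,"linear":[0,0,0],"twist":0}]' && python3 chk.py
```

```text
clock: 14.53
tool_pos: [0.5348, 0.1982, 0.1848]
orientation: [-75.5, 89.9, 29.8]
force: [-1.3, 2.3, 5.7]
opening: 0.014
yaw -164.75 F [-1.3  2.3  5.7] M [ 0.84  0.25 -0.18]
clock: 15.37
tool_pos: [0.5349, 0.1982, 0.1849]
orientation: [-73.5, 89.9, 34.0]
force: [0.3, 2.1, 5.7]
opening: 0.014
yaw -162.49 F [0.3 2.1 5.7] M [ 0.84  0.23 -0.6 ]
```

```bash
python3 -m pendant '[{"claw":5,"linear":[0,0,0],"twist":0.03},{"claw":5,"linear":[0,0,0],"twist":0.03},{"claw":5,"linear":[0,0,0],"twist":0.03},{"claw":5,"linear":[0,0,0],"twist":0.03},{"claw":5,"linear":[0,0,0],"twist":0.03},{"claw":5,"linear":[0,0,0],"twist":0},{"claw":5,"linear":[0,0,0],"twist":0},{"claw":5,"linear":[0,0,0],"twist":0},{"claw":5,"linear":[0,0,0],"twist":0},{"claw":5,"linear":[0,0,0],"twist":0}]' && python3 chk.py
python3 -m pendant '[{"claw":20,"linear":[0,0,0],"twist":0},{"claw":40,"linear":[0,0,0],"twist":0},{"claw":40,"linear":[0,0,0],"twist":0},{"claw":40,"linear":[0,0,0],"twist":0},{"claw":40,"linear":[0,0,0],"twist":0},{"claw":40,"linear":[0,0,0],"twist":0},{"claw":40,"linear":[0,0,0],"twist":0},{"claw":40,"linear":[0,0,0],"twist":0},{"claw":40,"linear":[0,0,0],"twist":0},{"claw":40,"linear":[0,0,0],"twist":0}]' 
python3 -c "
from h import *
go(.535,.198,.1825,[-160])
for n in('scene','top'):
  im,d=snapshot(n); W=world(n,d); hsv=cv2.cvtColor(im,cv2.COLOR_RGB2HSV).astype(int)
  m=(hsv[...,0]>100)&(hsv[...,0]<130)&(hsv[...,1]>130)&(np.hypot(W[...,0]-.535,W[...,1]-.198)<.05)
  P=W[m];print(n,len(P),np.percentile(P[:,2],[5,25,50,75,95]).round(4))
  x,y=map(int,proj(n,(.535,.1975,.18)))
  cv2.imwrite(f'pics/c{n}.png',cv2.resize(im[y-45:y+45,x-45:x+45,::-1],None,fx=4.4,fy=4.4))
a=np.hstack([cv2.imread(f'pics/c{n}.png') for n in('scene','top')]);cv2.imwrite('pics/c.png',a)"
```

```text
clock: 16.2
tool_pos: [0.5345, 0.1979, 0.1839]
orientation: [121.2, 90.0, -139.8]
force: [0.3, 0.1, -1.3]
opening: 0.0137
yaw -171.04 F [ 0.3  0.1 -1.3] M [0.08 0.03 0.01]
clock: 17.03
tool_pos: [0.5346, 0.198, 0.1841]
orientation: [-156.2, 90.0, -57.3]
force: [-0.1, 0.3, -0.2]
opening: 0.0402
t 17.0333 tcp [0.5346 0.198  0.1841] toolx [ 0. -0. -1.] ytaw -171.06 j [ 40.   12.6 -16.3   0.  -61.1 -31. ] F [-0.1  0.3 -0.2] M [ 0.06 -0.05 -0.02] open 0.0402
linear now [ 1.6 -0.3 -0.1]
to yaw -160 twist(rad) -0.193
scene 314 [0.1525 0.1613 0.1744 0.1795 0.1954]Traceback (most recent call last):
  File "<string>", line 7, in <module>
    P=W[m];print(n,len(P),np.percentile(P[:,2],[5,25,50,75,95]).round(4))
                          ~~~~~~~~~~~~~^^^^^^^^^^^^^^^^^^^^^^^^
    return _quantile_unchecked(
        a, q, axis, out, overwrite_input, method, keepdims, weights)
    return _ureduce(a,
                    func=_quantile_ureduce_func,
    ...<5 lines>...
                    overwrite_input=overwrite_input,
                    method=method)
    r = func(a, **kwargs)
    result = _quantile(arr,
                       quantiles=q,
    ...<2 lines>...
                       out=out,
                       weights=wgt)
    slices_having_nans = np.isnan(arr[-1, ...])
                                  ~~~^^^^^^^^^
IndexError: index -1 is out of bounds for axis 0 with size 0
```

```bash
python3 -m pendant '[{"claw":30,"linear":[1.5,0,0],"twist":0},{"claw":20,"linear":[0,0,0],"twist":0},{"claw":16,"linear":[0,0,0],"twist":0},{"claw":14,"linear":[0,0,0],"twist":0},{"claw":10,"linear":[0,0,0],"twist":0},{"claw":5,"linear":[0,0,0],"twist":0},{"claw":5,"linear":[0,0,0],"twist":0},{"claw":5,"linear":[0,0,0],"twist":0},{"claw":5,"linear":[0,0,0],"twist":0},{"claw":5,"linear":[0,0,0],"twist":0}]' && python3 chk.py
python3 -m pendant '[{"claw":5,"linear":[-0.5,0,0],"twist":0},{"claw":5,"linear":[-0.5,0,0],"twist":0},{"claw":5,"linear":[-0.5,0,0],"twist":0},{"claw":5,"linear":[-0.5,0,0],"twist":0},{"claw":5,"linear":[-0.5,0,0],"twist":0},{"claw":5,"linear":[-0.5,0,0],"twist":0},{"claw":5,"linear":[-0.5,0,0],"twist":0},{"claw":5,"linear":[-0.5,0,0],"twist":0},{"claw":5,"linear":[-0.5,0,0],"twist":0},{"claw":5,"linear":[0,0,0],"twist":0}]' && python3 chk.py
```

```text
clock: 17.97
tool_pos: [0.5346, 0.198, 0.1826]
orientation: [95.5, 90.0, -165.6]
force: [-0.1, 0.4, 1.3]
opening: 0.0135
yaw -171.06 F [-0.1  0.4  1.3] M [ 0.02 -0.04  0.  ]
clock: 18.8
tool_pos: [0.5347, 0.1981, 0.1872]
orientation: [-72.3, 90.0, 26.6]
force: [-0.6, 0.4, -1.4]
opening: 0.0137
yaw -171.06 F [-0.6  0.4 -1.4] M [ 0.05 -0.01 -0.01]
```

It comes up freely this time: 4.6 mm, past the 3 mm of play, with only weight on the wrist. Lifting clear.

```bash
python3 -m pendant '[{"claw":5,"linear":[-2,0,0],"twist":0},{"claw":5,"linear":[-3,0,0],"twist":0},{"claw":5,"linear":[-3,0,0],"twist":0},{"claw":5,"linear":[-3,0,0],"twist":0},{"claw":5,"linear":[-3,0,0],"twist":0},{"claw":5,"linear":[-3,0,0],"twist":0},{"claw":5,"linear":[-3,0,0],"twist":0},{"claw":5,"linear":[-3,0,0],"twist":0},{"claw":5,"linear":[-3,0,0],"twist":0},{"claw":5,"linear":[-3,0,0],"twist":0}]' && python3 chk.py
python3 -m pendant '[{"claw":5,"linear":[-4,0,0],"twist":0},{"claw":5,"linear":[-4,0,0],"twist":0},{"claw":5,"linear":[-4,0,0],"twist":0},{"claw":5,"linear":[-4,0,0],"twist":0},{"claw":5,"linear":[-4,0,0],"twist":0},{"claw":5,"linear":[-2,0,0],"twist":0},{"claw":5,"linear":[0,0,0],"twist":0},{"claw":5,"linear":[0,0,0],"twist":0},{"claw":5,"linear":[0,0,0],"twist":0},{"claw":5,"linear":[0,0,0],"twist":0}]' && python3 chk.py
python3 -c "
from h import *
go(.6148,-.176,.24,[166,-14])
im,d=snapshot('scene'); x,y=map(int,proj('scene',(.535,.1975,.19)))
cv2.imwrite('pics/d.png',cv2.resize(im[y-70:y+50,x-80:x+80,::-1],None,fx=4,fy=4))"
```

```text
clock: 19.63
tool_pos: [0.5347, 0.198, 0.2164]
orientation: [-56.3, 90.0, 42.6]
force: [0.5, 0.1, -1.4]
opening: 0.0138
yaw -171.06 F [ 0.5  0.1 -1.4] M [-0.03  0.03  0.01]
clock: 20.47
tool_pos: [0.5345, 0.198, 0.2378]
orientation: [113.3, 90.0, -147.8]
force: [0.3, 0.1, -1.5]
opening: 0.014
yaw -171.06 F [ 0.3  0.1 -1.5] M [ 0.04 -0.03 -0.01]
t 20.4667 tcp [0.5345 0.198  0.2378] toolx [-0. -0. -1.] ytaw -171.06 j [ 40.   10.3 -11.9  -0.  -67.9 -31. ] F [ 0.3  0.1 -1.5] M [ 0.04 -0.03 -0.01] open 0.014
linear now [  -2.2  -21.2 -381.9]
to yaw 166 twist(rad) 0.4
to yaw -14 twist(rad) -2.741
```

View pics/d.png

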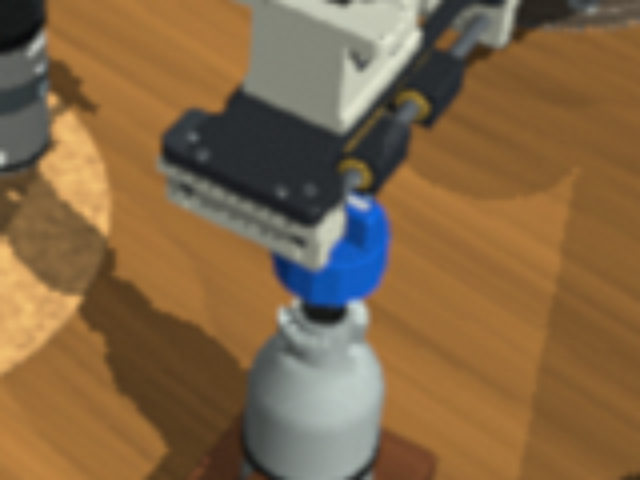

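Cap clear of the neck at crop (330,250), the neck open at (325,320). Carrying it over to the mat.

```bash
python3 -m pendant '[{"claw":5,"linear":[0,-1,-10],"twist":0},{"claw":5,"linear":[0,-1,-19],"twist":0},{"claw":5,"linear":[0,-1,-20],"twist":0},{"claw":5,"linear":[0,-1,-20],"twist":0},{"claw":5,"linear":[0,-1,-20],"twist":0},{"claw":5,"linear":[0,-1,-20],"twist":0},{"claw":5,"linear":[0,-1,-20],"twist":0},{"claw":5,"linear":[0,-1,-20],"twist":0},{"claw":5,"linear":[0,-1,-20],"twist":0},{"claw":5,"linear":[0,-1,-20],"twist":0}]'
python3 -m pendant '[{"claw":5,"linear":[0,-1,-20],"twist":0},{"claw":5,"linear":[0,-1,-20],"twist":0},{"claw":5,"linear":[0,-1,-20],"twist":0},{"claw":5,"linear":[0,-1,-20],"twist":0},{"claw":5,"linear":[0,-1,-20],"twist":0},{"claw":5,"linear":[0,-1,-20],"twist":0},{"claw":5,"linear":[0,-1,-20],"twist":0},{"claw":5,"linear":[0,-1,-20],"twist":0},{"claw":5,"linear":[0,-1,-20],"twist":0},{"claw":5,"linear":[0,-1,-13],"twist":0}]'
python3 -m pendant '[{"claw":5,"linear":[0,0,0],"twist":0.05},{"claw":5,"linear":[0,0,0],"twist":0.05},{"claw":5,"linear":[0,0,0],"twist":0.05},{"claw":5,"linear":[0,0,0],"twist":0.05},{"claw":5,"linear":[0,0,0],"twist":0.05},{"claw":5,"linear":[0,0,0],"twist":0.05},{"claw":5,"linear":[0,0,0],"twist":0.05},{"claw":5,"linear":[0,0,0],"twist":0.05},{"claw":5,"linear":[0,0,0],"twist":0},{"claw":5,"linear":[0,0,0],"twist":0}]'
cat > lk.py <<'E'
from h import *
go(.6148,-.176,.0368,[166])
for n in('scene','top'):
  im,d=snapshot(n); W=world(n,d); hsv=cv2.cvtColor(im,cv2.COLOR_RGB2HSV).astype(int)
  for nm,x,y in(("g",.639,-.079),("o",.5907,-.273),("b",.4475,-.134)):
    P=W[(np.hypot(W[...,0]-x,W[...,1]-y)<.045)&(abs(W[...,2]-.12)<.008)]
    if len(P): print(n,nm,len(P),((P.min(0)+P.max(0))/2).round(4))
  m=(hsv[...,0]>100)&(hsv[...,0]<130)&(hsv[...,1]>130)&(np.hypot(W[...,0]-.6148,W[...,1]+.176)<.06)
  P=W[m]
  if len(P): print(n,'cap',len(P),P.min(0).round(4),P.max(0).round(4),((P.min(0)+P.max(0))/2).round(4))
  cv2.imwrite(f'pics/l_{n}.png',im[...,::-1])
x,y=map(int,proj('scene',(.61,-.17,.08))); im=cv2.imread('pics/l_scene.png'); a=cv2.resize(im[max(0,y-80):y+80,x-100:x+100],(500,400))
im=cv2.imread('pics/l_top.png'); x,y=map(int,proj('top',(.6,-.17,.05))); b=cv2.resize(im[y-65:y+65,x-50:x+50],(300,400))
import sys; cv2.imwrite(sys.argv[1],np.hstack([a,b]))
E
python3 lk.py pics/e.png
```

```text
clock: 21.35
tool_pos: [0.5739, 0.0114, 0.238]
orientation: [116.7, 90.0, -144.3]
force: [0.5, -0.4, 0.7]
opening: 0.0139
clock: 22.18
tool_pos: [0.6136, -0.1783, 0.2378]
orientation: [103.0, 90.0, -158.1]
force: [0.2, 0.5, -1.0]
opening: 0.0144
clock: 23.02
tool_pos: [0.6137, -0.1763, 0.2379]
orientation: [90.4, 90.0, 166.5]
force: [-0.6, -0.8, -1.5]
opening: 0.0139
t 23.0167 tcp [ 0.6137 -0.1763  0.2379] toolx [-0.  0. -1.] ytaw 166.11 j [  1.4  16.8  -3.3  -0.  -70.  -15.3] F [-0.6 -0.8 -1.5] M [ 0.06 -0.04 -0.01] open 0.0139
linear now [201.1  -1.1   0.6]
to yaw 166 twist(rad) 0.002
scene g 624 [ 0.639  -0.0792  0.12  ]
scene o 322 [ 0.6008 -0.2727  0.1199]
scene b 477 [ 0.4477 -0.1332  0.1199]
scene cap 424 [ 0.5925 -0.1938  0.2043] [ 0.6439 -0.1458  0.262 ] [ 0.6182 -0.1698  0.2331]
top g 111 [ 0.6377 -0.1003  0.1226]
top o 405 [ 0.5911 -0.2742  0.1202]
top b 313 [ 0.446  -0.146   0.1208]
top cap 24 [ 0.5665 -0.1848  0.2187] [ 0.5909 -0.1457  0.3468] [ 0.5787 -0.1653  0.2828]
```

View pics/e.png

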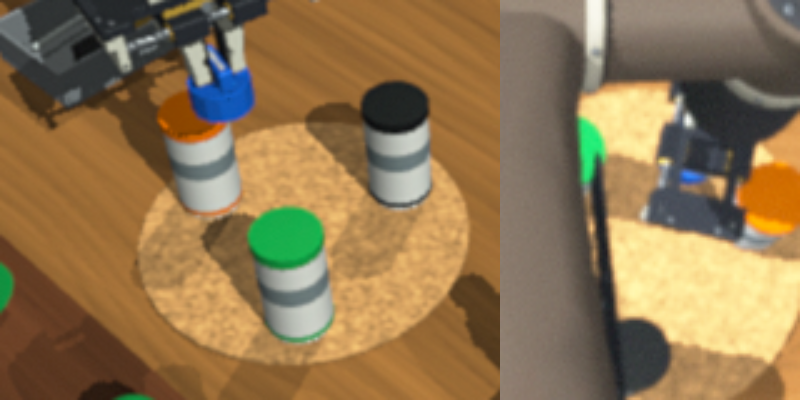

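Tubes unmoved; the cap (left, at 222,95) hangs over the gap. Lowering, with the jaws opening perpendicular to the tube line.

```bash
python3 -m pendant '[{"claw":5,"linear":[8,-1.1,0.6],"twist":0},{"claw":5,"linear":[16,0,0],"twist":0},{"claw":5,"linear":[16,0,0],"twist":0},{"claw":5,"linear":[16,0,0],"twist":0},{"claw":5,"linear":[16,0,0],"twist":0},{"claw":5,"linear":[16,0,0],"twist":0},{"claw":5,"linear":[16,0,0],"twist":0},{"claw":5,"linear":[16,0,0],"twist":0},{"claw":5,"linear":[10,0,0],"twist":0},{"claw":5,"linear":[10,0,0],"twist":0}]'
python3 -m pendant '[{"claw":5,"linear":[8,0,0],"twist":0},{"claw":5,"linear":[8,0,0],"twist":0},{"claw":5,"linear":[8,0,0],"twist":0},{"claw":5,"linear":[8,0,0],"twist":0},{"claw":5,"linear":[6,0,0],"twist":0},{"claw":5,"linear":[5,0,0],"twist":0},{"claw":5,"linear":[4,0,0],"twist":0},{"claw":5,"linear":[3,0,0],"twist":0},{"claw":5,"linear":[2,0,0],"twist":0},{"claw":5,"linear":[1,0,0],"twist":0}]'
python3 lk.py pics/f.png
```

```text
clock: 23.95
tool_pos: [0.6146, -0.1759, 0.0968]
orientation: [107.2, 89.9, -176.8]
force: [0.2, 0.6, -1.2]
opening: 0.0135
clock: 24.78
tool_pos: [0.615, -0.1759, 0.0449]
orientation: [-124.6, 90.0, -48.6]
force: [1.2, 0.5, -0.8]
opening: 0.0135
t 24.7833 tcp [ 0.615  -0.1759  0.0449] toolx [ 0. -0. -1.] ytaw 166.03 j [  1.5  26.6 -16.1   0.  -47.4 -15.5] F [ 1.2  0.5 -0.8] M [ 0.09 -0.08 -0.05] open 0.0135
linear now [ 8.1  0.2 -0.2]
to yaw 166 twist(rad) 0.0
scene g 622 [ 0.6387 -0.0789  0.1201]
scene o 18 [ 0.6199 -0.2853  0.1195]
scene b 462 [ 0.4474 -0.1352  0.1199]
scene cap 123 [ 0.6063 -0.1945  0.0127] [ 0.6439 -0.1523  0.0679] [ 0.6251 -0.1734  0.0403]
top g 109 [ 0.6191 -0.0884  0.1214]
top o 419 [ 0.5912 -0.2743  0.12  ]
top b 424 [ 0.4461 -0.1356  0.1215]
top cap 6 [ 0.587  -0.175   0.0309] [ 0.5901 -0.1659  0.0417] [ 0.5885 -0.1704  0.0363]
```

View pics/f.png

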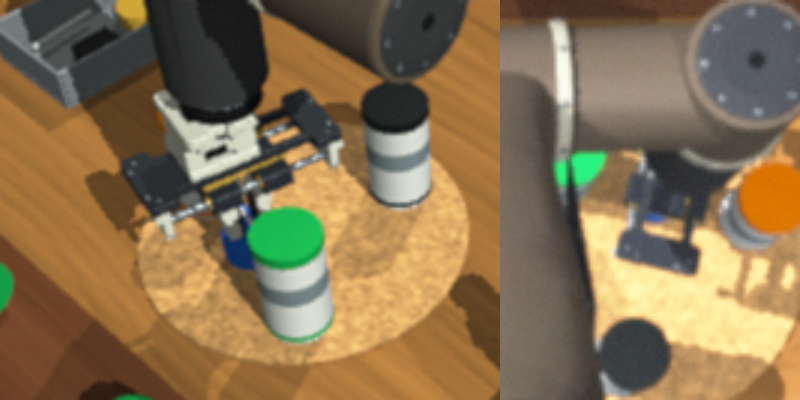

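```bash
python3 -m pendant '[{"claw":5,"linear":[1,0,0],"twist":0},{"claw":5,"linear":[1,0,0],"twist":0},{"claw":5,"linear":[1,0,0],"twist":0},{"claw":5,"linear":[1,0,0],"twist":0},{"claw":5,"linear":[1,0,0],"twist":0},{"claw":5,"linear":[1,0,0],"twist":0},{"claw":5,"linear":[0.5,0,0],"twist":0},{"claw":5,"linear":[0.5,0,0],"twist":0},{"claw":5,"linear":[0.5,0,0],"twist":0},{"claw":5,"linear":[0,0,0],"twist":0}]'; python3 chk.py
```

```text
clock: 25.72
tool_pos: [0.6149, -0.1759, 0.0374]
orientation: [107.7, 90.0, -176.3]
force: [0.4, -0.4, -0.8]
opening: 0.0138
yaw 166.02 F [ 0.4 -0.4 -0.8] M [ 0.05 -0.06 -0.01]
```

```bash
python3 -m pendant '[{"claw":5,"linear":[0.3,0,0],"twist":0},{"claw":5,"linear":[0.3,0,0],"twist":0},{"claw":5,"linear":[0.3,0,0],"twist":0},{"claw":5,"linear":[0,0,0],"twist":0},{"claw":5,"linear":[0,0,0],"twist":0},{"claw":5,"linear":[0,0,0],"twist":0},{"claw":5,"linear":[0,0,0],"twist":0},{"claw":5,"linear":[0,0,0],"twist":0},{"claw":5,"linear":[0,0,0],"twist":0},{"claw":5,"linear":[0,0,0],"twist":0}]'; python3 chk.py
python3 -m pendant '[{"claw":5,"linear":[0.2,0,0],"twist":0},{"claw":5,"linear":[0.2,0,0],"twist":0},{"claw":5,"linear":[0.2,0,0],"twist":0},{"claw":5,"linear":[0,0,0],"twist":0},{"claw":5,"linear":[0,0,0],"twist":0},{"claw":5,"linear":[0,0,0],"twist":0},{"claw":5,"linear":[0,0,0],"twist":0},{"claw":5,"linear":[0,0,0],"twist":0},{"claw":5,"linear":[0,0,0],"twist":0},{"claw":5,"linear":[0,0,0],"twist":0}]'; python3 chk.py
```

```text
clock: 26.55
tool_pos: [0.615, -0.1759, 0.0367]
orientation: [-71.9, 90.0, 4.1]
force: [0.1, 0.7, -1.0]
opening: 0.0138
yaw 166.02 F [ 0.1  0.7 -1. ] M [ 0.05 -0.05 -0.  ]
clock: 27.38
tool_pos: [0.615, -0.1759, 0.0366]
orientation: [-95.8, 90.0, -19.8]
force: [-2.8, 2.2, 4.7]
opening: 0.0137
yaw 166.03 F [-2.8  2.2  4.7] M [ 0.47  0.78 -0.02]
```

Contact felt (+5.7 N). Releasing and rising straight up.

```bash
python3 -m pendant '[{"claw":15,"linear":[-0.3,0,0],"twist":0},{"claw":18,"linear":[0,0,0],"twist":0},{"claw":24,"linear":[0,0,0],"twist":0},{"claw":30,"linear":[0,0,0],"twist":0},{"claw":36,"linear":[0,0,0],"twist":0},{"claw":40,"linear":[0,0,0],"twist":0},{"claw":40,"linear":[0,0,0],"twist":0},{"claw":40,"linear":[-2,0,0],"twist":0},{"claw":40,"linear":[-4,0,0],"twist":0},{"claw":40,"linear":[-8,0,0],"twist":0}]'
python3 -m pendant '[{"claw":40,"linear":[-15,0,0],"twist":0},{"claw":40,"linear":[-20,0,0],"twist":0},{"claw":40,"linear":[-20,0,0],"twist":0},{"claw":40,"linear":[-20,0,0],"twist":0},{"claw":40,"linear":[-20,0,0],"twist":0},{"claw":40,"linear":[-20,0,0],"twist":0},{"claw":40,"linear":[-20,0,0],"twist":0},{"claw":40,"linear":[-20,0,0],"twist":0},{"claw":40,"linear":[-20,0,0],"twist":0},{"claw":40,"linear":[-10,0,0],"twist":0}]'
python3 -c "
from h import *
go(.5346,.198,.235,[])"
```

```text
clock: 28.22
tool_pos: [0.6144, -0.1759, 0.05]
orientation: [100.8, 89.9, 176.8]
force: [-0.2, -0.7, 0.7]
opening: 0.0395
clock: 29.05
tool_pos: [0.6159, -0.1762, 0.2393]
orientation: [-85.4, 89.7, -9.4]
force: [1.9, -0.0, 0.4]
opening: 0.04
t 29.05 tcp [ 0.6159 -0.1762  0.2393] toolx [ 0.004 -0.001 -1.   ] ytaw 166.04 j [  1.5  16.8  -3.1   0.1 -69.9 -15.5] F [ 1.9 -0.   0.4] M [ 0.07 -0.16  0.01] open 0.04
linear now [  3.6 169.1 343.5]
```

```bash
python3 -m pendant '[{"claw":40,"linear":[0,4,8],"twist":0},{"claw":40,"linear":[0,9,19],"twist":0},{"claw":40,"linear":[0,9,19],"twist":0},{"claw":40,"linear":[0,9,19],"twist":0},{"claw":40,"linear":[0,9,19],"twist":0},{"claw":40,"linear":[0,9,19],"twist":0},{"claw":40,"linear":[0,9,19],"twist":0},{"claw":40,"linear":[0,9,19],"twist":0},{"claw":40,"linear":[0,9,19],"twist":0},{"claw":40,"linear":[0,9,19],"twist":0}]'
python3 -m pendant '[{"claw":40,"linear":[0,9,19],"twist":0},{"claw":40,"linear":[0,9,19],"twist":0},{"claw":40,"linear":[0,9,19],"twist":0},{"claw":40,"linear":[0,9,19],"twist":0},{"claw":40,"linear":[0,9,19],"twist":0},{"claw":40,"linear":[0,9,19],"twist":0},{"claw":40,"linear":[0,9,19],"twist":0},{"claw":40,"linear":[0,9,19],"twist":0},{"claw":40,"linear":[0,5,10],"twist":0},{"claw":40,"linear":[0,0,0],"twist":0}]'
python3 lk.py pics/g.png
python3 - <<'E'
from h import *
for n in('scene','top'):
  im,d=snapshot(n); W=world(n,d); hsv=cv2.cvtColor(im,cv2.COLOR_RGB2HSV).astype(int)
  m=(hsv[...,0]>100)&(hsv[...,0]<130)&(hsv[...,1]>130)&(np.hypot(W[...,0]-.6148,W[...,1]+.176)<.06)
  P=W[m]; L=P[abs(P[:,2]-.032)<.005]; B=P[P[:,2]>.046]
  print(n,'lid',len(L),((L.min(0)+L.max(0))/2).round(4),np.ptp(L,axis=0).round(3))
  w=(hsv[...,1]<90)&(hsv[...,2]>140)&(np.hypot(W[...,0]-.6148,W[...,1]+.176)<.03)&(W[...,2]>.045); Q=W[w]; print('line',len(Q),((Q.min(0)+Q.max(0))/2).round(4),Q.mean(0).round(4))
E
```

```text
clock: 29.88
tool_pos: [0.5746, 0.0196, 0.2344]
orientation: [104.7, 89.9, -179.3]
force: [0.9, 0.8, -0.3]
opening: 0.0399
clock: 30.72
tool_pos: [0.5391, 0.196, 0.2345]
orientation: [119.7, 89.9, -164.2]
force: [1.0, 0.0, 0.8]
opening: 0.0397
t 30.7167 tcp [0.5391 0.196  0.2345] toolx [-0.001 -0.    -1.   ] ytaw 166.14 j [ 39.5  10.8 -11.7  -0.  -67.6 -53.3] F [1.  0.  0.8] M [ 0.04 -0.1   0.03] open 0.0397
linear now [ 197.7 -162.8 -342.9]
to yaw 166 twist(rad) 0.002
scene g 619 [ 0.6384 -0.0779  0.1201]
scene o 476 [ 0.5923 -0.2731  0.1198]
scene b 476 [ 0.4472 -0.1347  0.12  ]
scene cap 181 [ 0.6074 -0.1987  0.0061] [ 0.6438 -0.1528  0.0545] [ 0.6256 -0.1757  0.0303]
top g 411 [ 0.6382 -0.079   0.12  ]
top o 424 [ 0.5909 -0.274   0.1203]
top b 450 [ 0.4471 -0.1348  0.121 ]
top cap 226 [ 0.588  -0.2006  0.0172] [ 0.641  -0.149   0.0589] [ 0.6145 -0.1748  0.038 ]
scene lid 96 [ 0.631  -0.1762  0.0319] [0.025 0.048 0.01 ]
line 9 [ 0.61   -0.1909  0.0522] [ 0.6104 -0.1898  0.0524]
top lid 145 [ 0.6146 -0.1743  0.0321] [0.054 0.051 0.01 ]
line 12 [ 0.6153 -0.1772  0.0535] [ 0.6157 -0.1776  0.0538]
```

View pics/g.png

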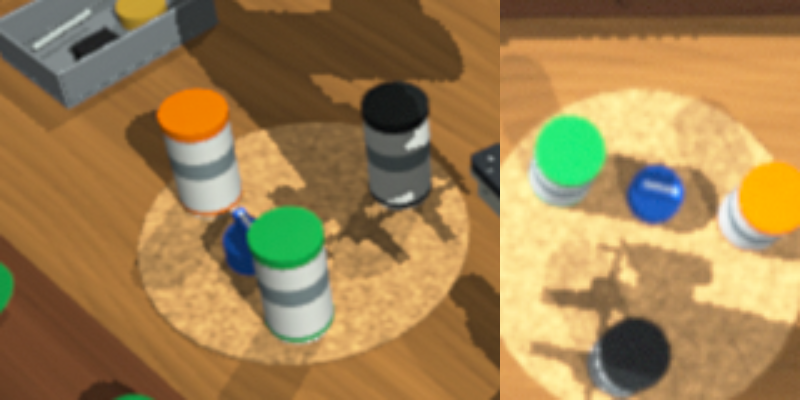

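The cap stands upright with its bar up (right view at 655,193), midway between green (568,150) and orange (775,198). In the top view the cap centre is within about 2 mm of the tubes' midpoint, and the tubes are where they were. Handing in.

```bash
python3 -c "
from h import *
print(close_job())"
```

```text
the job is handed in; nothing more can be done
None
```

The blue cap is off the bottle and standing upright on the cork mat, midway between the green and orange tubes. I handed the job in at about 31 s of the 67 s allowed.

- **Unscrewing:** I turned the cap counter-clockwise about 1.5 rad until it met the stop (0.7 N m).
- **First lift failed:** I tried to lift with the cap still pressed against the stop. It resisted, with at least 7 N on the wrist, and I stopped after about 3.4 mm.
- **Second lift:** I lowered it, felt the stop again, backed off 0.15 rad and regripped. It then came straight off with only its own weight on the wrist.
- **Setting down:** I lowered it until it touched the mat (about 6 N), opened the gripper and rose straight up.

**Last checks:**
- **Position:** In the top camera the tubes' midpoint is (0.6146, −0.1765). The lid measured (0.6146, −0.1743) and the white line on the bar (0.6153, −0.1772). These disagree by about 3 mm, but both are within about 2 mm of the midpoint. The scene camera could not confirm it, because the green tube hides part of the cap.
- **Other things:** All three tubes measured within about 2 mm of where they started, which is the calibration error. I did not measure the whistle, shuttlecock, padlock or tape again, but the arm did not go near them.
- **Robot:** The gripper ended empty and clear, about 5 cm or more above the open bottle.

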